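Fit the dicing grid flush into the vegetable chopper

ROBOT

A 6-joint arm with a two-finger parallel gripper is mounted at the origin on the work surface. World frame = base frame: x ahead of the robot, y to its left, z up, the work surface at z = 0. Lengths are in m, angles in rad, forces in N, time in s.
With the tool pointing down it reaches from about 0.25 to 0.8 m from the base axis. Payload 8.5 kg.
Tool frame: the origin (TCP) lies at the very end of the fingers, on their centre line; the grasp point (between the pads) lies robot.grasp_offset behind it (robot.grasp_offset is the distance from the TCP to the grasp point, in m); z points along the fingers, y is the direction in which the jaws open and shut (so a half turn about z gives the same grasp; the last joint's range is limited). The gripper opens to 85 mm and grips with 20 to 120 N. Pads are 22 mm wide; open, the fingers measure 114 mm over their backs; the gripper's body (76 mm by 85 mm) begins 54 mm behind the grasp point. The pads swing forward as they close: fully open they stand 13 mm farther back than shut.
Start: joints at [0, 0.238, -0.013, 1.319, 0, 1.571], TCP at [0.525, -0, 0.231] pointing down, gripper open.
Joint ranges: [-2.66, 2.66], [-1.03, 1.9], [-1.14, 1.46], [-1.82, 2.27], [-1.45, 1.34], [-3.14, 3.14]. Speed limits (rad/s): [2.22, 2.22, 2.79, 3.14, 3.14, 3.14].

INTERFACE

Orientations are given as a unit quaternion [x, y, z, w].
In Python, from bench import robot gives the robot as it stands. The module is installed in compiled form; this text tells all that it offers.
- The arm moves only by the shell command python3 -m handwheel 'ROWS' [FORCE]. ROWS is JSON, a list that holds one entry, the list of rows, each a list of 7 numbers: the turn, a rotation vector about the world's x, y, z in units of 6 degrees (1.0 is 6 degrees), then the shift along the world's x, y, z in units of 25 mm (1.0 is 25 mm), then the opening in per cent of the stroke, from 0 (shut) to 100 (fully open). In form: [[[rx, ry, rz, tx, ty, tz, grip], ...]]. A call has 1 to 8 rows; each row is the pose to reach, as a shift and turn from the pose commanded when the call began; what a row does not reach only later rows make up. A row lasts 1/12 s, in which the tool goes at most 41.7 mm and 7.16 degrees, less where a joint would pass 70% of its speed; a pose out of reach is approached as far as the arm can. A call with a gripper value outside its range is refused whole. The fingers move at their own pace and stop on an object; FORCE is the grip in N (left out, the last holds). Time passes only in rows, so rows that repeat a pose let the fingers close. It gives the time, the measured TCP pose, the force and the opening at its end, in the units of the state.
- robot.observe(): the state, without advancing time (a new reading comes with each control period).
- robot.read_camera(name): name is "scene" or "side" or "wrist"; returns a dict with "pixels" (480x640x3 uint8, red, green, blue), "z_map" (480x640 float32, m along the optical axis (not along the pixel's ray), 0 where there is no reading), "fov_y" (degrees; the focal length in pixels is half the picture's height over the tangent of half this angle, whatever the lens; pixels are square), "cx", "cy" (the principal point, pixels), "eye" and "attitude" of the camera in the world. Camera axes: x right, y down, z forward; pixel columns grow to the right and rows downward; lengths in m; the calibration is good to about 2 mm. The wrist camera is an equidistant fisheye: a pixel r from the principal point sees the ray r / f radians off the axis. A picture is of the moment at which its call begins.
- robot.job_done(): hands the job in, once; it reports no verdict.
Trained networks look in a picture, given as the dict that the camera call returned (one of the last four; its "shot" number tells which), for a name from the list of things; names that differ only in an ending like _2 or _b are one class to them, and where a whole thing is asked for, a point or a joint stands for the part that bears it (a point fixed in the world has none). Each returns a list of dicts, best first, with "p" (0 to 1); they miss things now and then, are a little off and sometimes report something else, mostly with a low value. They report only what shows in the picture. A call takes as long as a camera call. They do not tell look-alikes from the thing itself.
- robot.recognise(picture, thing): "rect" ([left, top, width, height] as shares, 0 to 1, of the picture: columns of its width, rows of its height, round what is visible of it).
- robot.regions_of(picture, thing): "mask" (480x640 bool, what is visible of it) and "rect" ([left, top, width, height] as shares, 0 to 1, of the picture: columns of its width, rows of its height, round what is visible of it).
The state is a dict: "time_s": time; "joint_positions": joint angles; "joint_vel": joint speeds; "effort": joint torques, N m; "eef_pos": TCP position; "ee_rot": TCP orientation; "ft_force": force on the tool from outside, world axes, zero at the start; "moment": the same for the moment, N m; "width": finger opening in m.
Only numpy, scipy, OpenCV 4.12 (cv2) and the standard library are available. Lean on these libraries where they do the work, as an engineer would, in place of code of your own. Each camera call takes 0.05 s, during which the arm holds its last target. There are 200 camera calls.

TASK

Take the dicing grid (the tabbed frame with the lattice of blades) out of the rack, lay it flat on the chopping board with its blade face up, and let go of it. Then take it up again, set it in the chopper's recess with the tab in the notch, and press both ends down until it sits fully home, level and flush with the deck. Leave the other insert and everything else on the counter as they are.

Things in the scene. Friction and masses are not known exactly. Their poses are not given: they have to be found in the camera images.
- grid: Dicing grid: steel frame 96 (x) x 58 (y) x 14 mm (z), 130 g (varies), with a blade lattice sunk 1.5 mm below its blade face. Bars 14 mm wide at the short ends, 9 mm at the long sides. Origin: centre of the frame on its underside; z points out of the blade face, which ends up on top. Starts standing on its -y long side in a rack slot: y up, z level, top edge 70 mm above the table.
- grid_tab (a point): The grid's key tab, outer end, on the underside level, at x = +56, y = +12 mm of the grid. The tab juts 8 mm from the grid's +x end, is 16 mm wide (grid y = +4 to +20 mm) and as thick as the frame, so the grid fits its recess only one way round. In the rack it is near the top.
- slicer: The other insert, to be left in the rack: a solid steel plate 80 x 48 x 14 mm with one slanted blade and no tab, standing on its long side in the other slot. Origin: centre of its underside; z out of the blade face.
- rack: White storage rack, fixed, 120 (x) x 150 (y) mm, base 12 mm high. Two slots along x centred at y = -42 and +42 mm, 16 mm wide between ribs that end 32 mm above the table (slot floor at 12 mm). Which slot holds which insert varies; the blade faces look to the rack's -y. Origin: centre of the underside.
- board: Wooden chopping board, fixed, 300 (x) x 220 (y) x 18 mm. Origin: centre of the underside; top face at z = 18 mm. A salt bowl and a yellow pepper stand on its far (+x) part, more than 60 mm beyond its centre; the rest is free.
- chopper: White chopper base, fixed, 156 (x) x 112 (y) x 66 mm high; recess 100 (x) x 62 (y) x 14 mm deep in its flat top deck, 2 mm play all round the grid. Notch for the tab at the recess's +x end (y = +2 to +22 mm, to x = +58.5 mm), same depth. Origin: centre of the underside, below the recess's centre.
- seat (a point): Centre of the recess at the level of its ledge, 52 mm above the table and 14 mm below the deck; axes as the chopper's: the grid's own axes must lie along these (x to x, y to y), with the grid's origin here.
- pad_tab (a joint): Stiff rubber pad 8 x 22 mm under the tab end of the grid (chopper x = +41 mm, y = 0). 0 = 6 mm above the ledge (start), 0.006 m = level with the ledge, 0.0065 m = its stop. It yields at about 7 N and stays where pushed; so the grid, laid in, stands about 6 mm proud until both ends are pressed down.
- pad_plain (a joint): The same pad under the other end (chopper x = -41 mm, y = 0); same values and stiffness.
- salt: Small white bowl, 56 mm across, 32 mm high, on the board; leave alone. Origin: centre of the underside.
- pepper: Yellow pepper, 68 mm across, about 74 mm high, on the board; leave alone. Origin: centre of the underside.
- mill: Dark wooden pepper mill, 56 mm across, 160 mm high; leave alone. Origin: centre of the underside.
- oil: Green oil bottle, 60 mm across, 220 mm high; leave alone. Origin: centre of the underside.
- mug: Mug, 84 mm across, 95 mm high; leave alone. Origin: centre of the underside.
- spatula: Spatula with a wooden handle, lying on the counter to the left; leave alone.
There are look-alikes about, which are no part of the job. What is shaped like the grid but yellow is not meant.

How it is judged:
By the outcome, as a careful person would: the job done as asked, in the order asked, and still so for the second after the job is handed in, with the robot touching nothing.
It also fails if it takes over 67 s, if anything falls off the work surface, if the arm or the gripper's body presses on something with over 40 N, if the wrist force passes 120 N, or if a joint passes its speed limit or range.

## Working session

There is one attempt and no reset: what is moved stays moved. The work goes in short steps, Python scripts to look and compute and a shell command to move; the robot and the scene stay as the last step left them, time stands still between calls to the robot, and variables do not carry over. Pictures are saved under pics/ and viewed, and the job is handed in when it is done.

```bash
mkdir -p pics; cat > h.py <<'E'
import numpy as np, cv2
from bench import robot
from scipy.spatial.transform import Rotation as R
def cam(n,save=None):
    d=robot.read_camera(n)
    if save: cv2.imwrite('pics/%s.png'%save,cv2.cvtColor(d['pixels'],cv2.COLOR_RGB2BGR))
    return d
def att(d):
    a=np.array(d['attitude']); return R.from_quat(a).as_matrix() if a.size==4 else a
def pts(d):
    f=240/np.tan(np.radians(d['fov_y'])/2)
    v,u=np.mgrid[0:480,0:640].astype(float); z=d['z_map']
    x=(u-d['cx']);y=(v-d['cy'])
    r=np.hypot(x,y)
    if d.get('fish'):
        k=np.tan(r/f)/np.maximum(r,1e-6)
    else: k=1/f
    P=np.stack([x*k*z,y*k*z,z],-1)
    return P@att(d).T+np.array(d['eye'])
def st():
    s=robot.observe(); print(s['time_s'],np.round(s['eef_pos'],4),np.round(s['ee_rot'],4),np.round(s['ft_force'],1),round(s['width'],4))
    return s
E
python3 - <<'E'
from h import *
st(); print(robot.grasp_offset)
for n in ['scene','side','wrist']:
    d=cam(n,n+'0'); print(n,d['fov_y'],d['cx'],d['cy'],d['eye'],d['attitude'])
    if n=='wrist': d['fish']=1
    P=pts(d)
    for t in ['grid','slicer','rack','chopper','board','grid_tab']:
        for m in robot.regions_of(d,t)[:3]:
            k=m['mask']&(d['z_map']>0)
            print(t,round(m['p'],2),np.round(np.array(m['rect'])*[640,480,640,480]),np.round(np.percentile(P[k],[2,50,98],axis=0),3).tolist() if k.any() else None)
E
```

```text
0.0 [0.5246 0.     0.2307] [ 7.071e-01  7.071e-01 -5.000e-04 -5.000e-04] [0.1 0.5 0.3] 0.0856
0.0187
scene 52.86276703946437 328.5758503655686 243.6404908081132 [ 1.24906525 -0.10837221  0.8706971 ] [ 0.71982756  0.59271663 -0.22789098 -0.28035865]
grid 0.8 [353. 170.  37.  28.] [[0.29, 0.146, 0.005], [0.302, 0.192, 0.036], [0.313, 0.241, 0.062]]
grid 0.77 [424. 160.  15.  36.] [[0.289, 0.329, 0.01], [0.338, 0.354, 0.056], [0.368, 0.388, 0.062]]
grid 0.68 [422. 198.  27.  37.] [[0.431, 0.297, 0.032], [0.481, 0.309, 0.061], [0.529, 0.324, 0.074]]
slicer 0.69 [413. 276.  34.  60.] [[0.736, 0.171, 0.021], [0.761, 0.188, 0.104], [0.773, 0.213, 0.16]]
slicer 0.68 [393. 208.  21.  35.] [[0.455, 0.216, 0.03], [0.499, 0.226, 0.057], [0.528, 0.24, 0.064]]
rack 0.76 [378. 207.  77.  50.] [[0.426, 0.192, 0.004], [0.505, 0.267, 0.015], [0.549, 0.341, 0.035]]
chopper 0.95 [155. 236.  74.  76.] [[0.458, -0.33, 0.006], [0.552, -0.268, 0.06], [0.616, -0.205, 0.07]]
board 0.62 [255. 213. 130. 122.] [[0.409, -0.11, 0.007], [0.558, -0.007, 0.02], [0.705, 0.109, 0.023]]
grid_tab 0.92 [425. 193.  24.  39
[... 1331 characters left out ...]
], [0.613, -0.199, 0.069]]
wrist 65.70646984690485 320.5274763580853 239.42079851498158 [0.52496789 0.07938699 0.37462705] [ 9.88044110e-01 -1.01948544e-04  5.84290239e-04  1.54170313e-01]
grid 0.76 [78.  0. 44. 76.] [[0.294, 0.147, 0.001], [0.305, 0.184, 0.039], [0.314, 0.229, 0.059]]
rack 0.73 [222.   0. 126.  26.] [[0.435, 0.188, 0.0], [0.47, 0.2, 0.012], [0.542, 0.208, 0.015]]
chopper 0.57 [265. 362. 135.  57.] [[0.465, -0.226, 0.004], [0.531, -0.212, 0.042], [0.614, -0.199, 0.068]]
board 0.97 [187.  89. 302. 224.] [[0.409, -0.104, 0.017], [0.534, 0.008, 0.019], [0.69, 0.111, 0.02]]
grid_tab 0.21 [437. 233.  48.  54.] [[0.64, -0.071, 0.023], [0.67, -0.052, 0.039], [0.689, -0.022, 0.052]]
```

```bash
python3 - <<'E'
import cv2
a=cv2.imread('pics/scene0.png')[130:380,130:480]; cv2.imwrite('pics/s0c.png',cv2.resize(a,None,fx=2.28,fy=2.28))
a=cv2.imread('pics/side0.png')[160:420,230:450]; cv2.imwrite('pics/d0c.png',cv2.resize(a,None,fx=2.3,fy=2.3))
E
```

```text
(no output)
```

View pics/s0c.png

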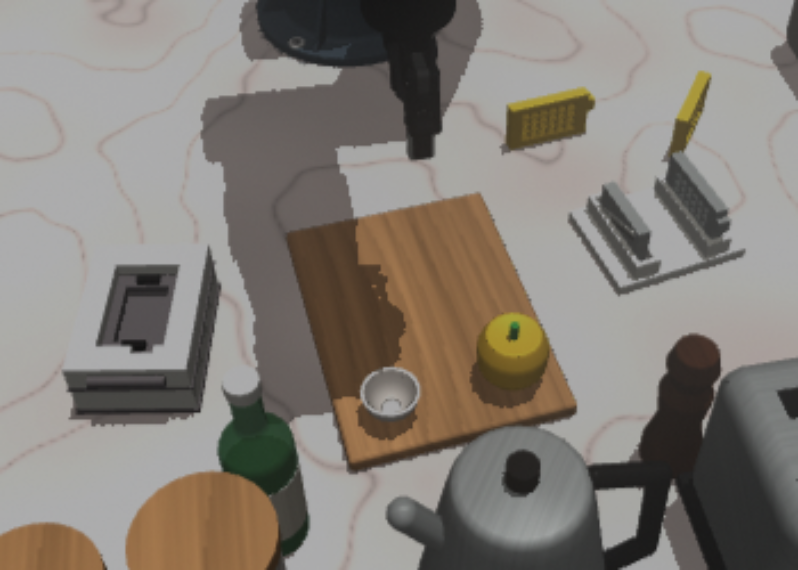

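View pics/d0c.png

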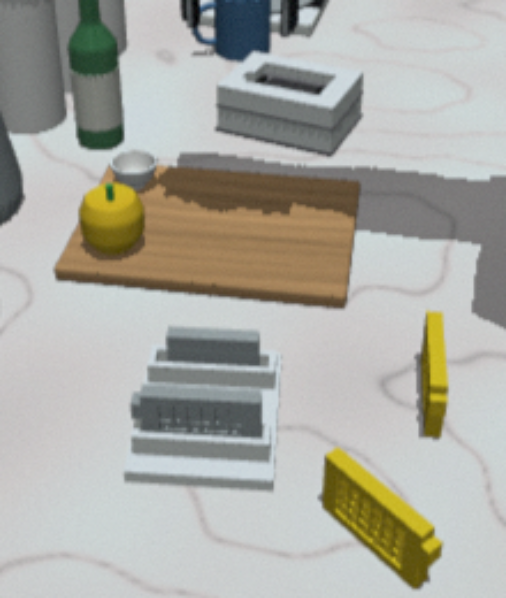

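The grey grid (scene crop px ~(700,200)) stands in the rack's +y slot, tab at its +x end; the yellow ones are look-alikes. I'll fit planes/rects from depth.

```bash
python3 - <<'E'
from h import *
C=[]
for n in ['scene','side']:
    d=cam(n);P=pts(d).reshape(-1,3);C.append(P[(d['z_map']>0).ravel()])
def rect(name,box):
    for P in C+[np.vstack(C)]:
        k=np.all((P>box[0])&(P<box[1]),axis=1);Q=P[k]
        if len(Q)<8: continue
        r=cv2.minAreaRect((Q[:,:2]*1000).astype(np.float32)); print(name,len(Q),np.round(r[0],1),np.round(r[1],1),round(r[2],1),'zmed',round(np.median(Q[:,2]),4))
rect('gridtop',np.array([[.41,.28,.062],[.56,.345,.08]]))
rect('gridall',np.array([[.41,.28,.04],[.56,.345,.08]]))
rect('slicertop',np.array([[.41,.2,.05],[.56,.25,.08]]))
rect('deck',np.array([[.42,-.36,.060],[.66,-.17,.075]]))
rect('board',np.array([[.36,-.15,.014],[.75,.15,.023]]))
rect('rackbase',np.array([[.38,.17,.008],[.6,.36,.016]]))
E
```

```text
gridtop 254 [476.3 311.1] [105.9  17.7] 10.5 zmed 0.0707
gridtop 468 [475.7 311.9] [102.5  19.1] 10.9 zmed 0.07
gridtop 722 [476.1 312. ] [105.9  19.4] 10.7 zmed 0.0702
gridall 447 [477.  311.2] [107.3  17.7] 10.5 zmed 0.0654
gridall 909 [476.4 312.1] [104.1  19.1] 10.9 zmed 0.0627
gridall 1356 [476.8 312.1] [107.3  19.4] 10.7 zmed 0.0636
slicertop 226 [488.9 227.7] [84.  18.9] 8.7 zmed 0.0608
slicertop 354 [487.1 228.7] [80.  18.5] 11.7 zmed 0.0597
slicertop 580 [488.8 228.5] [83.9 20.8] 9.0 zmed 0.06
deck 2153 [ 533.7 -269.2] [113.9 167.2] 80.1 zmed 0.0676
deck 802 [ 530.6 -268. ] [121.8 159.8] 79.4 zmed 0.0667
deck 2955 [ 533.7 -268.6] [121.8 167. ] 79.4 zmed 0.0673
board 8386 [5.525e+02 2.000e-01] [302.7 220.1] 5.5 zmed 0.0197
board 5218 [570.5 -25.2] [331.9 281. ] 5.7 zmed 0.0188
board 13604 [570.2 -25.2] [332.5 281. ] 5.8 zmed 0.0193
rackbase 982 [480.9 269. ] [124.5 152.4] 11.3 zmed 0.0135
rackbase 972 [480.2 270.4] [120.  152.9] 10.7 zmed 0.0128
rackbase 1954 [480.9 269.9] [124.7 153.8] 10.4 zmed 0.013
```

```bash
python3 -m handwheel '[[[0,0,1.1,-0.2,1,0,50],[0,0,2.2,-0.4,2,0,50],[0,0,3.3,-0.6,3,0,50],[0,0,4.4,-0.8,4,0,50],[0,0,5.5,-1,5,0,50],[0,0,6.6,-1.2,6,0,50],[0,0,7.7,-1.4,7,0,50],[0,0,8.8,-1.5,8,0,50]]]' 40; python3 -c "
from h import *
s=st();print(np.round(s['joint_positions'],3))"
```

```text
time_s: 1.82
eef_pos: [0.4868, 0.2012, 0.2314]
ee_rot: [0.316, 0.949, 0.0, 0.0]
ft_force: [0.5, 0.2, 0.6]
width: 0.0425
1.8167 [0.4868 0.2012 0.2314] [0.3162 0.9487 0.     0.    ] [0.5 0.2 0.6] 0.0425
[ 0.392  0.241 -0.009  1.321 -0.     1.035]
```

```bash
python3 -m handwheel '[[[0,0,1.1,-0.1,0.9,0,50],[0,0,2.2,-0.2,1.8,-0.5,50],[0,0,3.3,-0.3,2.7,-1.0,50],[0,0,4.4,-0.4,3.6,-1.5,50],[0,0,5.5,-0.59,4.39,-2.0,50],[0,0,6.6,-0.59,4.39,-2.5,50],[0,0,7.7,-0.59,4.39,-3,50],[0,0,7.97,-0.59,4.39,-3,50]]]'; python3 -c "
from h import *
s=st();print(np.round(s['joint_positions'],3))
cam('wrist','w1')"
```

```text
time_s: 2.48
eef_pos: [0.4714, 0.3096, 0.1537]
ee_rot: [-0.096, 0.995, -0.001, -0.002]
ft_force: [-0.1, -0.5, -1.6]
width: 0.0427
2.4833 [0.4714 0.3096 0.1537] [-9.650e-02  9.953e-01 -9.000e-04 -1.600e-03] [-0.1 -0.5 -1.6] 0.0427
[ 0.581  0.343 -0.067  1.165 -0.     0.388]
```

View pics/w1.png

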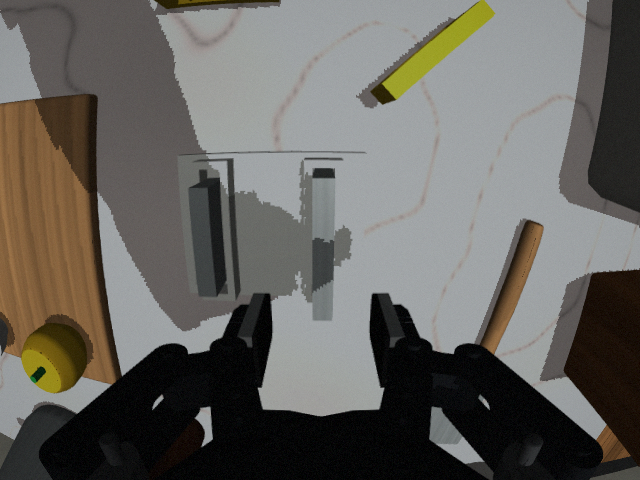

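The wrist view shows the grid's top edge (px 312–335, rows 168–320) centred between the fingers (mid ≈ 321) and parallel to them. Descend and grip.

```bash
python3 -m handwheel '[[[0,0,0,0,0.05,-1.2,50],[0,0,0,0,0.05,-2.4,50],[0,0,0,0,0.05,-3.4,50],[0,0,0,0,0.05,-4.1,50],[0,0,0,0,0.05,-4.1,40],[0,0,0,0,0.05,-4.1,12],[0,0,0,0,0.05,-4.1,8],[0,0,0,0,0.05,-4.1,8]]]' 60; python3 -m handwheel '[[[0,0,0,0,0,0,8],[0,0,0,0,0,0,8],[0,0,0,0,0,0,8],[0,0,0,0,0,0.3,8],[0,0,0,0,0,0.6,8]]]' 60;python3 -c "
from h import *
cam('wrist','w2')"
```

```text
time_s: 3.2
eef_pos: [0.4736, 0.3116, 0.0554]
ee_rot: [-0.092, 0.996, 0.001, 0.001]
ft_force: [-0.6, 0.4, -0.7]
width: 0.0123
time_s: 3.62
eef_pos: [0.4724, 0.3108, 0.0692]
ee_rot: [-0.093, 0.996, -0.0, -0.0]
ft_force: [-0.0, 0.2, -1.2]
width: 0.0122
```

View pics/w2.png

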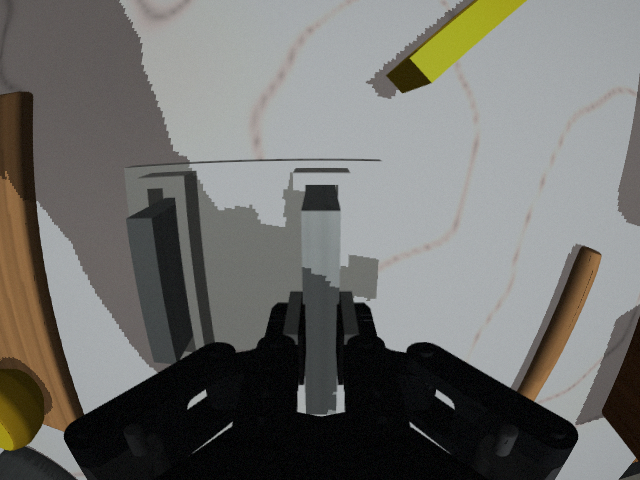

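Held (force ≈ weight). Before carrying, a zoom on the chopper for its notch side, while lifting.

```bash
python3 -m handwheel '[[[0,0,0,0,0,1.5,8],[0,0,0,0,0,3,8],[0,0,0,0,0,4.5,8],[0,0,0,0.2,-1.4,5,8],[0,0,0,0.4,-2.8,5,8],[0,0,0,0.6,-4.2,5,8],[0,0,0,0.8,-5.6,5,8],[0,0,0,1,-7,5,8]]]'; python3 - <<'E'
from h import *
d=cam('scene','s1');im=cv2.imread('pics/s1.png')
cv2.imwrite('pics/s1c.png',np.hstack([cv2.resize(im[225:325,145:245],None,fx=4,fy=4,interpolation=2),cv2.resize(im[190:290,300:400],None,fx=4,fy=4,interpolation=2)]))
P=pts(d);
z=P[225:325:4,145:245:4,2];
k=(P[...,2]<.062)&(P[...,2]>.045)&(P[...,0]>.47)&(P[...,0]<.60)&(P[...,1]>-.31)&(P[...,1]<-.22)
o=(P[...,2]>.064)&(P[...,2]<.075)&(P[...,0]>.42)&(P[...,0]<.66)&(P[...,1]>-.36)&(P[...,1]<-.17)
c=np.array([.5337,-.2688]);a=np.radians(-10.3);A=np.array([[np.cos(a),np.sin(a)],[-np.sin(a),np.cos(a)]])
img=np.zeros((300,400,3),np.uint8)
for m,col in((o,(255,255,255)),(k,(0,0,255))):
    q=((P[m][:,:2]-c)@A.T)*1000
    for x,y in q: cv2.circle(img,(int(200+2*x),int(150-2*y)),1,col,-1)
cv2.imwrite('pics/top1.png',cv2.resize(img,None,fx=2,fy=2))
E
```

```text
time_s: 4.33
eef_pos: [0.4977, 0.1346, 0.1944]
ee_rot: [-0.093, 0.996, 0.0, 0.0]
ft_force: [1.0, 0.1, -1.5]
width: 0.012
```

View pics/s1c.png

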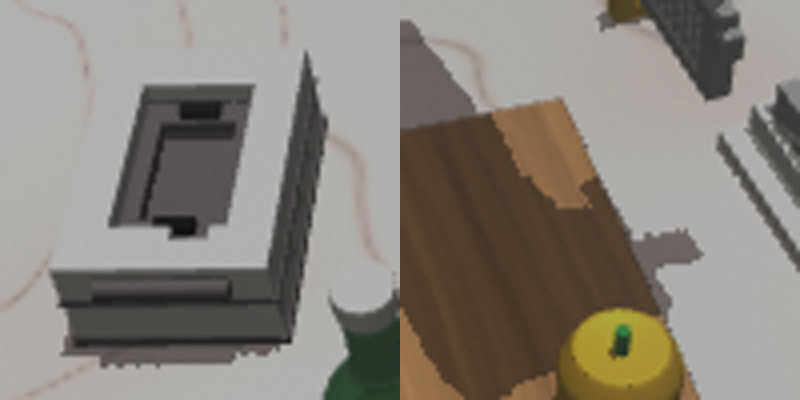

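View pics/top1.png

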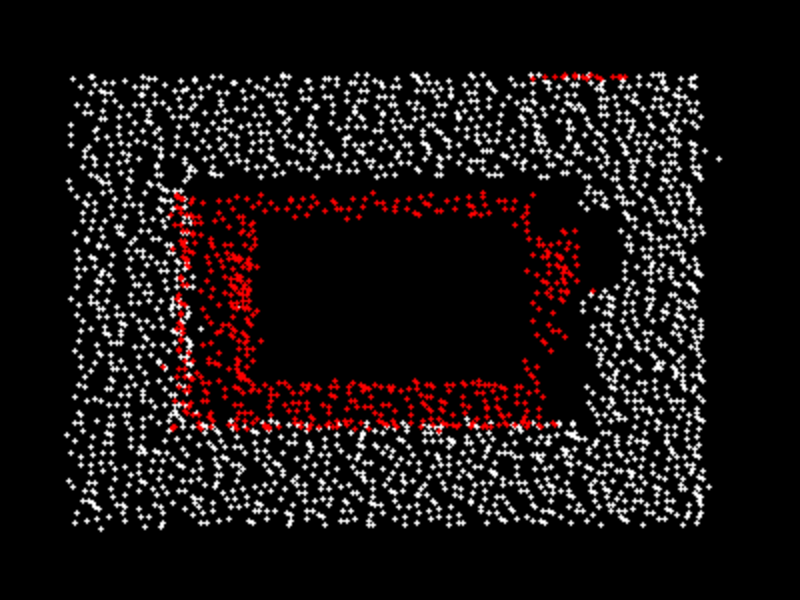

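Notch confirmed at the chopper's +x end, yaw ≈ -10.3°, centre ≈ (0.530, -0.268). Now tilt the grid over the board.

```bash
python3 -m handwheel '[[[-1.1,-0.21,0,0,-0.7,0,8],[-2.2,-0.41,0,0,-1.4,-0.4,8],[-3.3,-0.62,0,0,-2.1,-0.8,8],[-4.4,-0.82,0,0,-2.8,-1.2,8],[-5.5,-1.03,0,0,-3.5,-1.6,8],[-6.6,-1.24,0,0,-4.2,-2,8],[-7.7,-1.44,0,0,-5,-2.4,8],[-8.8,-1.65,0,0,-5.2,-2.8,8]]]'; python3 -m handwheel '[[[-0.7,-0.13,0,0,0,-0.5,8],[-0.7,-0.13,0,0,0,-1,8],[-0.7,-0.13,0,0,0,-1.3,8],[-0.7,-0.13,0,0,0,-1.5,8],[-0.7,-0.13,0,0,0,-1.5,8]]]';  python3 -c "
from h import *
s=st();print(np.round(s['joint_positions'],3)); print(R.from_quat(s['ee_rot']).as_matrix().round(3))
cam('side','d3');cam('scene','s3')
a=cv2.imread('pics/d3.png')[190:340,210:410];b=cv2.imread('pics/s3.png')[180:330,250:450]
cv2.imwrite('pics/c3.png',cv2.resize(np.hstack([a,b]),None,fx=2,fy=2,interpolation=2))"
```

```text
time_s: 5.05
eef_pos: [0.498, 0.0048, 0.1249]
ee_rot: [-0.082, 0.887, -0.452, 0.043]
ft_force: [-0.6, -0.3, -1.1]
width: 0.0124
time_s: 5.47
eef_pos: [0.4978, 0.006, 0.0861]
ee_rot: [-0.081, 0.871, -0.482, 0.045]
ft_force: [0.4, -0.3, -1.7]
width: 0.0123
5.4667 [0.4978 0.006  0.0861] [-0.0808  0.8711 -0.4824  0.0448] [ 0.4 -0.3 -1.7] 0.0123
[ 0.527  0.598 -0.309  1.155 -0.925  0.59 ]
[[-0.983 -0.098  0.156]
 [-0.184  0.522 -0.833]
 [-0.    -0.848 -0.531]]
```

View pics/c3.png

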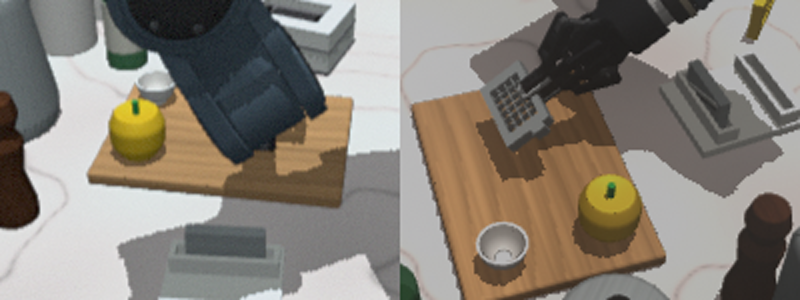

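The scene view shows the grid held blade face up over the free near part of the board. Lower to contact.

```bash
python3 -m handwheel '[[[0,0,0,0,0,-0.6,8],[0,0,0,0,0,-1.1,8],[0,0,0,0,0,-1.4,8],[0,0,0,0,0,-1.45,8],[0,0,0,0,0,-1.45,8]]]';  python3 -m handwheel '[[[0,0,0,0,0,-0.05,8],[0,0,0,0,0,-0.1,8],[0,0,0,0,0,-0.1,8]]]'
```

```text
time_s: 5.98
eef_pos: [0.4978, 0.0059, 0.0505]
ee_rot: [-0.081, 0.871, -0.483, 0.045]
ft_force: [-0.4, -0.1, -1.7]
width: 0.0122
time_s: 6.23
eef_pos: [0.4979, 0.0061, 0.0478]
ee_rot: [-0.081, 0.871, -0.483, 0.045]
ft_force: [-0.0, 0.6, -1.5]
width: 0.0121
```

```bash
python3 -m handwheel '[[[0,0,0,0,0,-0.08,8],[0,0,0,0,0,-0.08,8],[0,0,0,0,0,-0.08,28],[0,0,0,0,0,-0.08,28],[0,0,0,0,0,-0.08,28],[0,0,0,-0.1,0.5,0.24,28],[0,0,0,-0.2,1.0,0.56,28],[0,0,0,-0.3,1.5,0.88,28]]]';  python3 -m handwheel '[[[0,0,0,-0.1,0.5,0.5,28],[0,0,0,-0.2,1,1.4,28],[0,0,0,-0.2,1.2,2.6,28]]]'; python3 -c "
from h import *
cam('scene','s4');cam('side','d4')
a=cv2.imread('pics/d4.png')[190:340,210:410];b=cv2.imread('pics/s4.png')[180:330,250:450]
cv2.imwrite('pics/c4.png',cv2.resize(np.hstack([a,b]),None,fx=2,fy=2,interpolation=2))"
```

```text
time_s: 6.9
eef_pos: [0.4899, 0.0436, 0.0698]
ee_rot: [-0.081, 0.871, -0.483, 0.044]
ft_force: [0.7, -0.2, -1.1]
width: 0.0236
time_s: 7.15
eef_pos: [0.4845, 0.0744, 0.1341]
ee_rot: [-0.082, 0.871, -0.483, 0.044]
ft_force: [0.3, 0.3, -0.0]
width: 0.0241
```

View pics/c4.png

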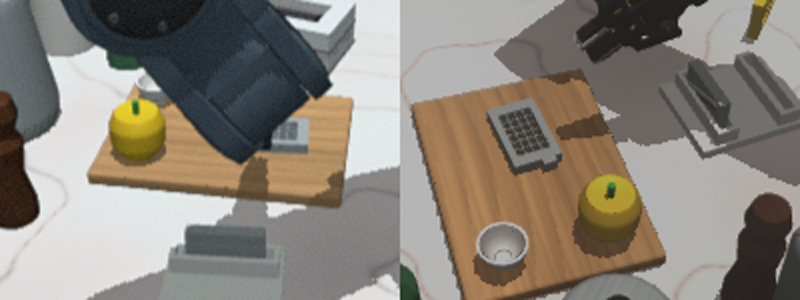

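It lies flat, blade face up, tab toward +x. Bring the tool upright above it and measure.

```bash
python3 -m handwheel '[[[1.1,0.21,0,0,-0.2,0.6,100],[2.2,0.41,0,0.1,-0.6,1.2,100],[3.3,0.62,0,0.2,-1,1.8,100],[4.4,0.82,0,0.3,-1.4,2,100],[5.5,1.03,0,0.4,-1.8,2,100],[6.6,1.24,0,0.5,-2.2,2,100],[7.7,1.44,0,0.6,-2.6,2,100],[8.8,1.65,0,0.6,-3,2,100]]]'; python3 -m handwheel '[[[0.7,0.13,0,0,0,0,100],[0.7,0.13,0,0,0,0,100],[0.7,0.13,0,0,0,0,100]]]'; cat > m.py <<'E'
from h import *
import sys
def run(zlo,zhi,box,tag,cams=('wrist','scene')):
    for n in cams:
        d=cam(n,tag+n)
        if n=='wrist': d['fish']=1
        P=pts(d); k=(d['z_map']>0)&(P[...,2]>zlo)&(P[...,2]<zhi)
        for i in (0,1): k&=(P[...,i]>box[i][0])&(P[...,i]<box[i][1])
        k=cv2.morphologyEx(k.astype(np.uint8),cv2.MORPH_OPEN,np.ones((2,2)))>0
        Q=P[k]
        r=cv2.minAreaRect((Q[:,:2]*1000).astype(np.float32)); print(n,len(Q),np.round(r[0],1),np.round(r[1],1),round(r[2],1),'z',np.round(np.percentile(Q[:,2],[5,50,95]),4))
E
python3 -c "
from m import *
st();run(.026,.045,[(.4,.6),(-.06,.055)],'g5')"
```

```text
time_s: 7.92
eef_pos: [0.501, -0.002, 0.1857]
ee_rot: [-0.093, 0.995, -0.035, 0.006]
ft_force: [0.1, 0.6, -1.7]
width: 0.0855
time_s: 8.17
eef_pos: [0.5, -0.0031, 0.184]
ee_rot: [-0.091, 0.996, -0.001, -0.0]
ft_force: [0.6, 1.0, -1.0]
width: 0.0852
8.1667 [ 0.5    -0.0031  0.184 ] [-9.100e-02  9.959e-01 -9.000e-04 -3.000e-04] [ 0.6  1.  -1. ] 0.0852
wrist 5329 [491.8   4. ] [140.9  59.9] 10.7 z [0.0189 0.0325 0.0339]
scene 722 [845.6 -28.3] [ 80.9 818.7] 84.4 z [0.0213 0.0322 0.0359]
```

View pics/g5wrist.png

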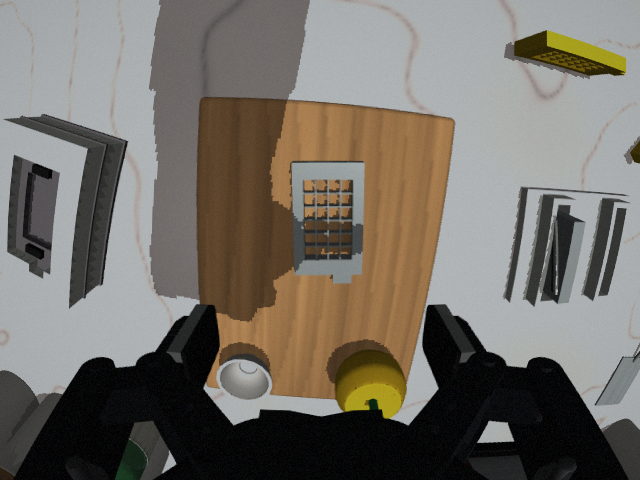

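```bash
sed -i 's/        Q=P\[k\]/        k\&=(d["z_map"]>0)\&(P[...,2]>zlo)\&(P[...,2]<zhi)\n        nl,L,S,_=cv2.connectedComponentsWithStats(k.astype(np.uint8)); k=L==1+np.argmax(S[1:,4]); Q=P[k]/' m.py
python3 -c "
from m import *
run(.028,.040,[(.4,.6),(-.06,.06)],'g6')"
```

```text
wrist 4611 [503.1   5. ] [103.   57.2] 10.7 z [0.0309 0.0327 0.0339]
scene 441 [504.    3.6] [104.6  58.7] 11.5 z [0.0299 0.0336 0.0361]
```

```bash
python3 -m handwheel '[[[0,0,0.07,-0.02,0.28,-1,75],[0,0,0.07,-0.02,0.28,-2,75],[0,0,0.07,-0.02,0.28,-3,75],[0,0,0.07,-0.02,0.28,-4,75],[0,0,0.07,-0.02,0.28,-5,75],[0,0,0.07,-0.02,0.28,-5.4,75],[0,0,0.07,-0.02,0.28,-5.4,75]]]'; python3 -c "
from h import *
s=st();d=cam('wrist','w7');d['fish']=1;P=pts(d)
T=R.from_quat(s['ee_rot']).as_matrix();q=(P-s['eef_pos'])@T
k=(d['z_map']>0)&(abs(q[...,1])<.062)&(abs(q[...,1])>.025)&(abs(q[...,0])<.014)&(P[...,2]>.04)
for sg in(1,-1):
  z=q[k&(q[...,1]*sg>0)];print(len(z),np.round(np.percentile(z,[0,50,90,98,100],axis=0),4).tolist())
"
```

```text
time_s: 8.95
eef_pos: [0.4976, 0.0066, 0.047]
ee_rot: [-0.097, 0.995, -0.0, -0.002]
ft_force: [0.1, -0.6, -0.3]
width: 0.0642
8.95 [0.4976 0.0066 0.047 ] [-9.740e-02  9.952e-01 -2.000e-04 -2.300e-03] [ 0.1 -0.6 -0.3] 0.0642
14983 [[-0.0134, 0.025, -0.1098], [0.0088, 0.0536, -0.0673], [0.012, 0.0592, -0.0325], [0.0128, 0.0614, -0.0153], [0.014, 0.062, -0.0053]]
16255 [[-0.0132, -0.062, -0.1108], [0.0096, -0.0514, -0.0694], [0.0121, -0.0306, -0.0343], [0.0129, -0.0274, -0.0159], [0.014, -0.025, -0.0066]]
```

View pics/w7.png

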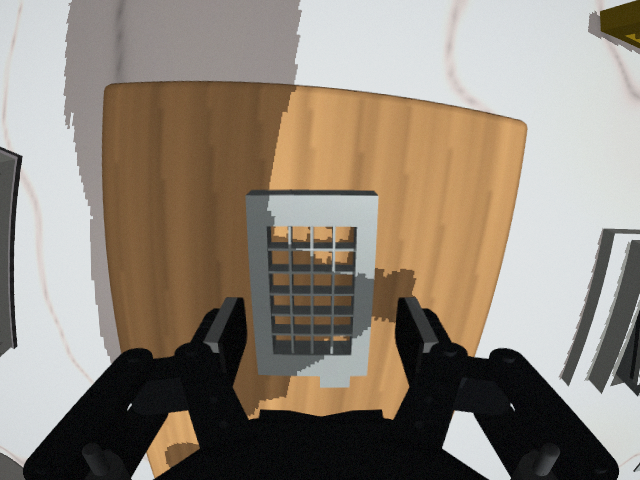

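Fingertips sit ~6 mm behind the TCP at this opening; aim TCP z ≈ 0.020 so the tips overlap the frame's upper ~6–7 mm.

```bash
python3 -m handwheel '[[[0,0,0,0,-0.04,-0.5,75],[0,0,0,0,-0.04,-0.9,75],[0,0,0,0,-0.04,-1.06,75],[0,0,0,0,-0.04,-1.06,75],[0,0,0,0,-0.04,-1.06,75]]]'; python3 -c "
from h import *
cam('wrist','w8')"
```

```text
time_s: 9.42
eef_pos: [0.5002, 0.0048, 0.0238]
ee_rot: [-0.097, 0.995, -0.0, 0.0]
ft_force: [0.5, -0.4, -0.2]
width: 0.0639
```

View pics/w8.png

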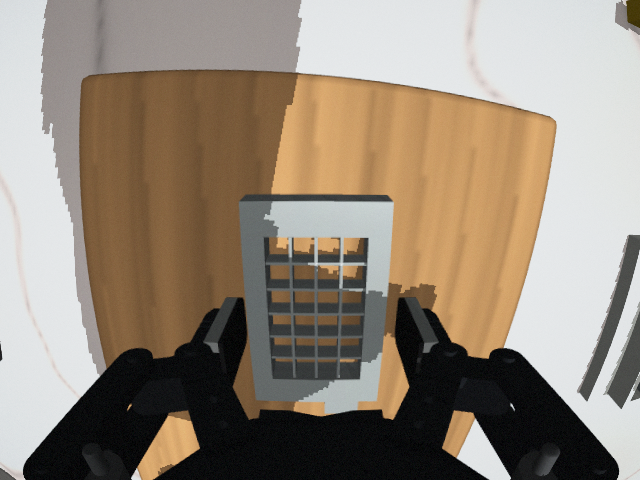

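Jaws straddle the frame centrally (gaps ~10 px each side, mid-frame). Close and lift.

```bash
python3 -m handwheel '[[[0,0,0,0,0,-0.12,75],[0,0,0,0,0,-0.12,66],[0,0,0,0,0,-0.12,60],[0,0,0,0,0,-0.12,60],[0,0,0,0,0,-0.12,60],[0,0,0,0,0,-0.12,60],[0,0,0,0,0,-0.12,60]]]' 40;python3 -m handwheel '[[[0,0,0,0,0,0.2,60],[0,0,0,0,0,0.7,60],[0,0,0,0,0,1.7,60],[0,0,0,0,0,2.7,60],[0,0,0,0,0,3.7,60],[0,0,0,0,0,4.7,60],[0,0,0,0,0,4.7,60]]]';python3 -c "
from h import *
cam('wrist','w9');cam('scene','s9');b=cv2.imread('pics/s9.png')[160:340,250:450];cv2.imwrite('pics/s9c.png',cv2.resize(b,None,fx=3,fy=3))"
```

```text
time_s: 10.05
eef_pos: [0.5002, 0.0045, 0.0207]
ee_rot: [-0.096, 0.995, -0.0, 0.001]
ft_force: [-0.4, 1.0, 5.8]
width: 0.0569
time_s: 10.63
eef_pos: [0.502, 0.0045, 0.1423]
ee_rot: [-0.096, 0.995, -0.0, 0.003]
ft_force: [0.3, -0.4, -0.8]
width: 0.0567
```

View pics/w9.png

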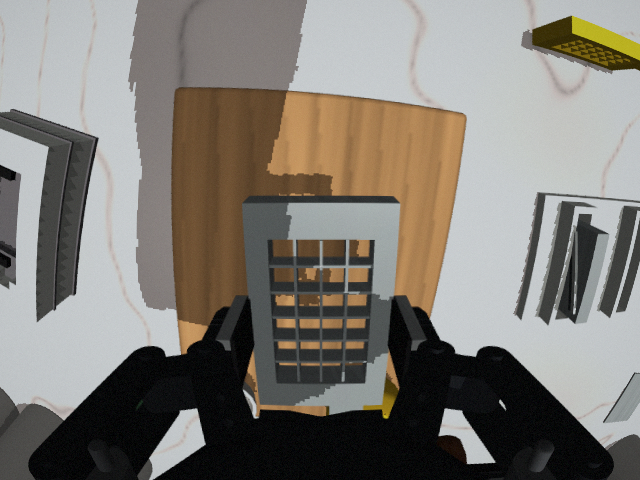

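View pics/s9c.png

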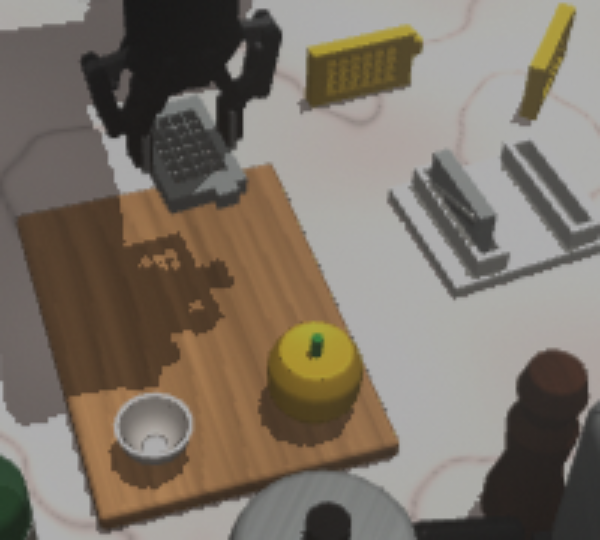

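Held level and centred. Move to a hover beside the chopper, turned, to measure both grid and chopper in one wrist view.

```bash
python3 -m handwheel '[[[0,0,-0.5,0,-0.9,0.4,60],[0,0,-1,0,-1.8,0.8,60],[0,0,-1.5,0,-2.7,0.8,60],[0,0,-2,0,-3.6,0.8,60],[0,0,-2.5,0,-4.5,0.8,60],[0,0,-3,0,-5.4,0.8,60],[0,0,-3.55,0,-6,0.8,60],[0,0,-3.55,0,-6,0.8,60]]]';python3 -m handwheel '[[[0,0,0,0,0,0,60],[0,0,0,0,0,0,60]]]';python3 - <<'E'
from h import *
s=st();d=cam('wrist','w10');np.savez('w10.npz',**{k:v for k,v in d.items() if k!='shot'},pose=s['eef_pos'],rot=s['ee_rot'])
E
```

```text
time_s: 11.4
eef_pos: [0.4989, -0.1477, 0.1561]
ee_rot: [0.092, 0.996, -0.0, -0.001]
ft_force: [0.1, -0.5, -1.9]
width: 0.0566
time_s: 11.57
eef_pos: [0.4991, -0.145, 0.1566]
ee_rot: [0.089, 0.996, 0.0, -0.001]
ft_force: [-0.1, 0.6, -1.6]
width: 0.0569
11.5667 [ 0.4991 -0.145   0.1566] [ 8.88e-02  9.96e-01  3.00e-04 -9.00e-04] [-0.1  0.6 -1.6] 0.0569
```

View pics/w10.png

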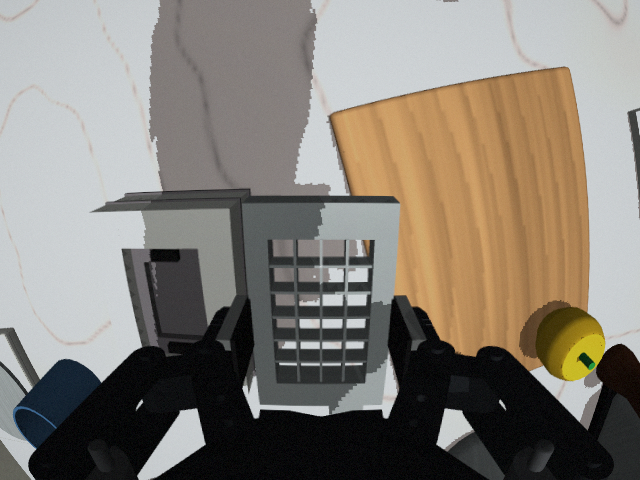

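```bash
python3 - <<'E'
from h import *
d=dict(np.load('w10.npz'));d['fish']=1;P=pts(d);ok=d['z_map']>0
T=R.from_quat(d['rot']).as_matrix()
q=(P-d['pose'])@T
g=ok&(abs(q[...,0])<.07)&(abs(q[...,1])<.031)&(q[...,2]>-.02)&(q[...,2]<0.004)
Q=q[g];print('grid top in tool: x(toolx=-gridx)',np.round(np.percentile(Q,[.5,2,50,98,99.5],axis=0)*1000,1).tolist())
r=cv2.minAreaRect((Q[:,:2]*1000).astype(np.float32));print(r)
# grid left end edge in tool frame: per y-strip, max tool x (grid -x end)
for y in np.arange(-.024,.025,.006):
    s=Q[abs(Q[:,1]-y)<.003]; print('y%.0f'%(y*1e3),np.round(np.percentile(s[:,0],[1,99])*1000,1),end=' ')
print()
c=np.array([.530,-.2684]);a=np.radians(-10.3);A=np.array([[np.cos(a),np.sin(a)],[-np.sin(a),np.cos(a)]])
L=P.copy();L[...,:2]=(P[...,:2]-c)@A.T
o=ok&(L[...,2]>.061)&(L[...,2]<.074)&(abs(L[...,0])<.09)&(abs(L[...,1])<.065)
D=L[o]*1000;print('deck z',np.median(D[:,2]))
print('outer x-',[round(np.percentile(D[abs(D[:,1]-y)<4,0],1),1) for y in(-40,-20,0,20,40)])
print('recess x- edge',[round(np.percentile(D[(abs(D[:,1]-y)<4)&(D[:,0]<0),0],98),1) for y in(-20,-10,0,10,20)])
print('y+ edges',[np.round(np.percentile(D[(abs(D[:,0]-x)<4)&(D[:,1]>20),1],[1,99]),1).tolist() for x in(-40,-30,-20,-10,0,10)])
print('y- edges',[np.round(np.percentile(D[(abs(D[:,0]-x)<4)&(D[:,1]<-20),1],[1,99]),1).tolist() for x in(-40,-30,-20,-10,0,10)])
E
```

```text
grid top in tool: x(toolx=-gridx) [[-47.5, -27.5, -18.0], [-44.3, -26.7, -13.5], [10.9, 1.8, -11.6], [50.0, 29.8, -0.6], [50.2, 30.3, 1.3]]
((-0.8024673461914062, -0.012472152709960938), (102.55816650390625, 61.93830490112305), 0.08398478478193283)
y-24 [-44.3  50.2] y-18 [-44.4  50.1] y-12 [-45.1  50.1] y-6 [-44.9  50.1] y-0 [-44.5  50. ] y6 [-49.6  50. ] y12 [-48.8  50. ] y18 [-47.9  50.1] y24 [-44.5  50.1] 
deck z 66.9348225894521
outer x- [np.float64(-77.0), np.float64(-77.4), np.float64(-77.1), np.float64(-77.5), np.float64(-77.6)]
recess x- edge [np.float64(-49.5), np.float64(-49.3), np.float64(-49.5), np.float64(-49.6), np.float64(-49.7)]
y+ edges [[32.9, 57.8], [32.8, 57.8], [32.9, 57.6], [32.4, 55.9], [33.0, 43.9], [32.5, 36.2]]
y- edges [[-54.1, -29.1], [-54.4, -28.9], [-53.9, -28.7], [-53.6, -28.7], [-53.5, -28.8], [-53.9, -28.6]]
```

```bash
python3 -m handwheel '[[[0,0,0,0.3,-1.2,0,60],[0,0,0,0.6,-2.4,0,60],[0,0,0,0.9,-3.6,0,60],[0,0,0,1.27,-4.91,-0.6,60],[0,0,0,1.27,-4.91,-1.6,60],[0,0,0,1.27,-4.91,-2.4,60],[0,0,0,1.27,-4.91,-2.8,60],[0,0,0,1.27,-4.91,-2.8,60]]]';python3 -m handwheel '[[[0,0,0,0,0,-0.25,60],[0,0,0,0,0,-0.45,60],[0,0,0,0,0,-0.45,60],[0,0,0,0,0,-0.45,60]]]';python3 - <<'E'
from h import *
s=st();d=cam('wrist','w11');np.savez('w11.npz',**{k:v for k,v in d.items() if k!='shot'},pose=s['eef_pos'],rot=s['ee_rot'])
cam('scene','s11');cam('side','d11')
a=cv2.imread('pics/s11.png')[200:320,130:260];b=cv2.imread('pics/d11.png')[150:270,290:420]
cv2.imwrite('pics/c11.png',cv2.resize(np.hstack([a,b]),None,fx=3,fy=3,interpolation=2))
E
```

```text
time_s: 12.28
eef_pos: [0.5301, -0.2667, 0.085]
ee_rot: [0.089, 0.996, 0.001, -0.002]
ft_force: [0.5, 0.3, -1.3]
width: 0.0566
time_s: 12.62
eef_pos: [0.5318, -0.268, 0.0769]
ee_rot: [0.089, 0.996, -0.0, 0.0]
ft_force: [-0.0, -0.6, -1.0]
width: 0.0563
12.6167 [ 0.5318 -0.268   0.0769] [ 8.90e-02  9.96e-01 -2.00e-04  4.00e-04] [-0.  -0.6 -1. ] 0.0563
```

View pics/w11.png

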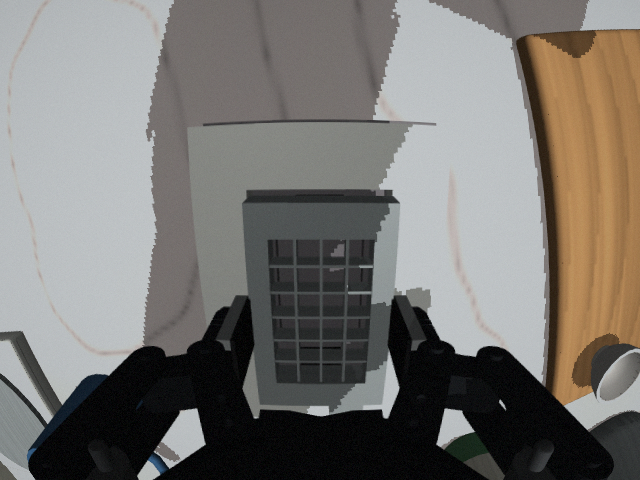

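View pics/c11.png

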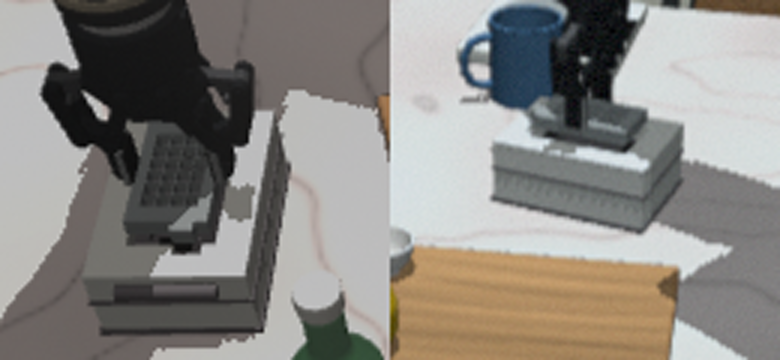

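```bash
python3 - <<'E'
from h import *
d=dict(np.load('w11.npz'));d['fish']=1;P=pts(d);ok=d['z_map']>0
T=R.from_quat(d['rot']).as_matrix(); q=(P-d['pose'])@T*1000
for v in (170,184,188,191,194,198,203,206,212): print(v,[(u,np.round(q[v,u],1).tolist()) for u in (320,)])
for v in (186,190,192,194,196,200):
    row=P[v,225:415,2]; low=np.where((row<.062)&ok[v,225:415])[0]+225
    if len(low): print(v,'recess cols',low.min(),low.max(),np.round(q[v,low.min()-1],1),np.round(q[v,low.max()+1],1))
for v in (206,215,225):
    k=np.where(ok[v]&(abs(q[v,:,2]+9)<8)&(abs(q[v,:,1])<34))[0];print(v,'grid y',np.round(q[v,k.min()],1),np.round(q[v,k.max()],1))
im=cv2.imread('pics/w11.png')[175:225,225:415];cv2.imwrite('pics/w11c.png',cv2.resize(im,None,fx=4,fy=4,interpolation=0))
E
```

```text
170 [(320, [59.1, 1.3, 9.4])]
184 [(320, [53.0, 1.3, 10.7])]
188 [(320, [51.3, 1.3, 10.4])]
191 [(320, [47.5, 1.3, 24.4])]
194 [(320, [46.0, 1.3, 25.3])]
198 [(320, [49.8, 1.3, -3.2])]
203 [(320, [49.5, 1.3, -11.1])]
206 [(320, [48.5, 1.3, -11.7])]
212 [(320, [46.3, 1.3, -11.8])]
190 recess cols 248 389 [ 50.3 -30.2  12.8] [50.  31.8 14.6]
192 recess cols 248 390 [ 49.4 -30.3  13.2] [49.1 32.2 14.6]
194 recess cols 248 390 [ 48.5 -30.3  13.2] [48.3 32.1 14. ]
206 grid y [ 48.8 -27.3 -12.2] [ 48.9  30.2 -12.7]
215 grid y [ 45.5 -27.  -12.6] [ 45.7  30.2 -13.4]
225 grid y [ 41.4 -27.4 -11.6] [ 41.6  30.3 -12.3]
```

View pics/w11c.png

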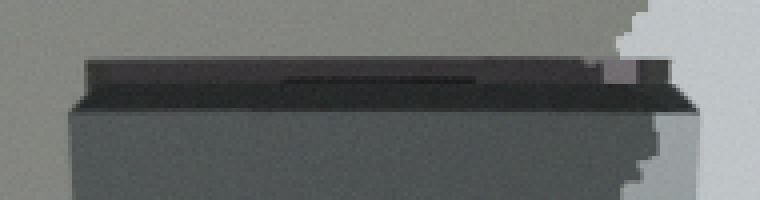

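By depth, the grid needs ≈ +1 mm in chopper x and -0.4 mm in y; then lower in.

```bash
python3 -m handwheel '[[[0,0,0,0.04,-0.02,0,60],[0,0,0,0.04,-0.02,0,60],[0,0,0,0.04,-0.02,-0.1,60],[0,0,0,0.04,-0.02,-0.2,60],[0,0,0,0.04,-0.02,-0.3,60],[0,0,0,0.04,-0.02,-0.4,60],[0,0,0,0.04,-0.02,-0.4,60]]]';python3 -m handwheel '[[[0,0,0,0,0,-0.07,60],[0,0,0,0,0,-0.14,60],[0,0,0,0,0,-0.2,60],[0,0,0,0,0,-0.2,60],[0,0,0,0,0,-0.2,60]]]'; python3 - <<'E'
from h import *
s=st();cam('wrist','w12')
cam('scene','s12');cam('side','d12')
a=cv2.imread('pics/s12.png')[200:320,130:260];b=cv2.imread('pics/d12.png')[150:270,290:420]
cv2.imwrite('pics/c12.png',cv2.resize(np.hstack([a,b]),None,fx=3,fy=3,interpolation=2))
E
```

```text
time_s: 13.35
eef_pos: [0.5321, -0.2686, 0.0655]
ee_rot: [0.089, 0.996, 0.0, -0.0]
ft_force: [0.4, -1.4, -1.3]
width: 0.0568
time_s: 13.77
eef_pos: [0.5325, -0.2688, 0.0618]
ee_rot: [0.089, 0.996, -0.0, 0.0]
ft_force: [-2.7, 1.4, 4.8]
width: 0.0563
13.7667 [ 0.5325 -0.2688  0.0618] [ 8.94e-02  9.96e-01 -1.00e-04  3.00e-04] [-2.7  1.4  4.8] 0.0563
```

View pics/w12.png

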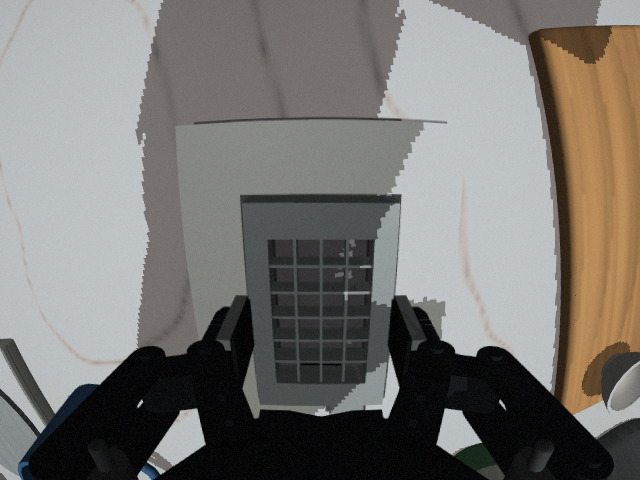

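View pics/c12.png

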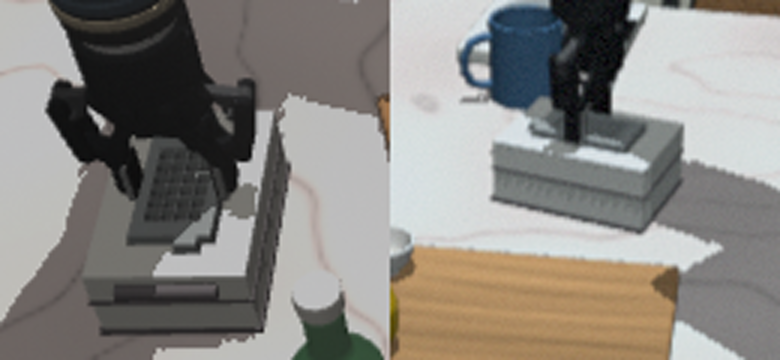

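Grid is in the recess, resting on the pads (6 N). Release and rise.

```bash
python3 -m handwheel '[[[0,0,0,0,0,0,70],[0,0,0,0,0,0,78],[0,0,0,0,0,0,78],[0,0,0,0,0,0.3,78],[0,0,0,0,0,1.2,78],[0,0,0,0,0,2.2,60],[0,0,0,0,0,3.2,30],[0,0,0,0,0,3.2,0]]]'; python3 -m handwheel '[[[0,0,0,-0.3,0,0,0],[0,0,0,-1.2,0,0,0],[0,0,0,-2,0,0,0],[0,0,0,-2,0,0,0]]]'; python3 - <<'E'
from h import *
s=st();d=cam('wrist','w13');np.savez('w13.npz',**{k:v for k,v in d.items() if k!='shot'},pose=s['eef_pos'],rot=s['ee_rot'])
d['fish']=1;P=pts(d);ok=d['z_map']>0
cam('scene','s13');a=cv2.imread('pics/s13.png')[200:320,130:260];cv2.imwrite('pics/c13.png',cv2.resize(a,None,fx=4,fy=4,interpolation=2))
c=np.array([.530,-.2684]);a=np.radians(-10.3);A=np.array([[np.cos(a),np.sin(a)],[-np.sin(a),np.cos(a)]])
L=P.copy();L[...,:2]=(P[...,:2]-c)@A.T;L*=1000
for n,x,y in [('deck-',-62,0),('deck-l',-62,-40),('deck-r',-62,40),('end-',-41,0),('end-L',-41,-22),('end-R',-41,22),('end+',41,0),('end+L',41,-20),('end+R',41,20),('tab',52,12)]:
    k=ok&(abs(L[...,0]-x)<3)&(abs(L[...,1]-y)<4);print(n,k.sum(),np.round(np.median(L[k][:,2]),1) if k.any() else None)
E
```

```text
time_s: 14.58
eef_pos: [0.5346, -0.2699, 0.1466]
ee_rot: [0.089, 0.996, -0.001, 0.003]
ft_force: [-0.8, -0.2, 0.6]
width: 0.0311
time_s: 14.92
eef_pos: [0.4782, -0.2679, 0.1404]
ee_rot: [0.09, 0.996, 0.001, -0.002]
ft_force: [0.9, -1.0, -0.5]
width: 0.0001
14.9167 [ 0.4782 -0.2679  0.1404] [ 8.98e-02  9.96e-01  6.00e-04 -2.00e-03] [ 0.9 -1.  -0.5] 0.0001
deck- 2568 196.9
deck-l 2030 206.8
deck-r 1948 222.2
end- 162 73.1
end-L 117 72.7
end-R 617 199.8
end+ 0 None
end+L 0 None
end+R 0 None
tab 0 None
```

View pics/w13.png

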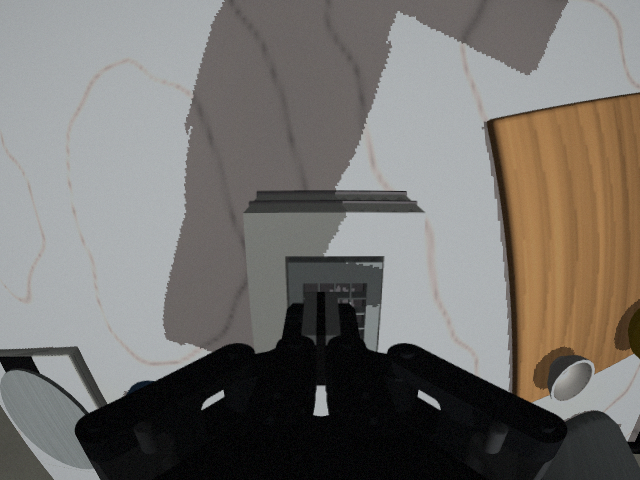

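View pics/c13.png

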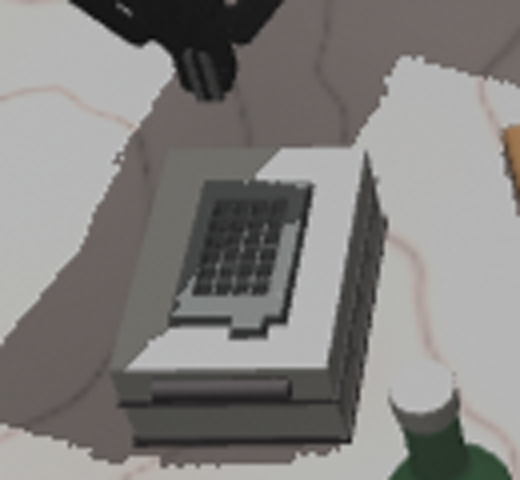

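The grid sits in the recess, tab in notch, ~6–7 mm proud. Press the plain end with shut fingers.

```bash
python3 -m handwheel '[[[0,0,0,0.48,0.28,0,0],[0,0,0,0.48,0.28,-0.8,0],[0,0,0,0.48,0.28,-1.6,0],[0,0,0,0.48,0.28,-2.3,0],[0,0,0,0.48,0.28,-2.6,0],[0,0,0,0.48,0.28,-2.7,0],[0,0,0,0.48,0.28,-2.7,0]]]'; python3 -m handwheel '[[[0,0,0,0,0,-0.08,0],[0,0,0,0,0,-0.16,0],[0,0,0,0,0,-0.22,0],[0,0,0,0,0,-0.22,0],[0,0,0,0,0,-0.22,0]]]'
```

```text
time_s: 15.6
eef_pos: [0.4949, -0.2614, 0.0733]
ee_rot: [0.089, 0.996, 0.0, -0.0]
ft_force: [0.5, -0.2, -0.1]
width: -0.0002
time_s: 16.02
eef_pos: [0.495, -0.262, 0.0693]
ee_rot: [0.089, 0.996, -0.0, 0.001]
ft_force: [-0.9, 1.1, 4.8]
width: -0.0001
```

```bash
python3 -m handwheel '[[[0,0,0,0,0,-0.06,0],[0,0,0,0,0,-0.12,0],[0,0,0,0,0,-0.12,0],[0,0,0,0,0,-0.12,0]]]'; python3 -m handwheel '[[[0,0,0,0,0,-0.04,0],[0,0,0,0,0,-0.08,0],[0,0,0,0,0,-0.08,0],[0,0,0,0,0,-0.08,0]]]'
```

```text
time_s: 16.35
eef_pos: [0.4947, -0.262, 0.0666]
ee_rot: [0.089, 0.996, -0.0, 0.001]
ft_force: [-2.5, 2.1, 10.3]
width: -0.0007
time_s: 16.68
eef_pos: [0.4948, -0.262, 0.0664]
ee_rot: [0.089, 0.996, -0.001, 0.001]
ft_force: [-7.8, 4.5, 27.9]
width: -0.0001
```

Hard stop reached at the plain end (28 N, z 0.0664). Now the tab end.

```bash
python3 -m handwheel '[[[0,0,0,0,0,0.6,0],[0,0,0,0,0,1.2,0],[0,0,0,1.4,-0.26,1.2,0],[0,0,0,2.9,-0.52,1.2,0],[0,0,0,2.9,-0.52,1.0,0],[0,0,0,2.9,-0.52,0.5,0],[0,0,0,2.9,-0.52,0.4,0],[0,0,0,2.9,-0.52,0.4,0]]]'; python3 -m handwheel '[[[0,0,0,0,0,-0.08,0],[0,0,0,0,0,-0.16,0],[0,0,0,0,0,-0.24,0],[0,0,0,0,0,-0.24,0],[0,0,0,0,0,-0.24,0]]]'
```

```text
time_s: 17.35
eef_pos: [0.5668, -0.2746, 0.0728]
ee_rot: [0.089, 0.996, 0.0, -0.0]
ft_force: [1.0, 0.1, -0.2]
width: -0.0
time_s: 17.77
eef_pos: [0.5674, -0.275, 0.0682]
ee_rot: [0.089, 0.996, -0.0, 0.001]
ft_force: [1.2, -0.1, 3.5]
width: -0.0005
```

```bash
python3 -m handwheel '[[[0,0,0,0,0,-0.05,0],[0,0,0,0,0,-0.1,0],[0,0,0,0,0,-0.1,0],[0,0,0,0,0,-0.1,0]]]'
```

```text
time_s: 18.1
eef_pos: [0.5677, -0.275, 0.0661]
ee_rot: [0.089, 0.996, -0.0, 0.001]
ft_force: [1.2, 1.0, 8.2]
width: -0.0001
```

```bash
python3 -m handwheel '[[[0,0,0,0,0,-0.05,0],[0,0,0,0,0,-0.1,0],[0,0,0,0,0,-0.1,0],[0,0,0,0,0,-0.1,0]]]'
```

```text
time_s: 18.43
eef_pos: [0.5678, -0.2751, 0.0659]
ee_rot: [0.089, 0.996, -0.001, 0.002]
ft_force: [-5.3, 4.6, 26.9]
width: 0.0
```

Stop reached here too. Back off and check flushness.

```bash
python3 -m handwheel '[[[0,0,0,0,0,1,0],[0,0,0,0,0,2.5,0],[0,0,0,0,0,4,0],[0,0,0,-1.2,0.8,5,0],[0,0,0,-2.4,1.8,6,0],[0,0,0,-3.6,3,6.5,0],[0,0,0,-3.6,4.2,6.5,0],[0,0,0,-3.6,5,6.5,0]]]'; cat > chk.py <<'E'
from h import *
s=st()
def fit(n,c,yaw=-10.3):
    d=cam(n,'z%s_%d'%(n,int(s['time_s']*100))); 
    if n=='wrist': d['fish']=1
    P=pts(d);ok=d['z_map']>0
    a=np.radians(yaw);A=np.array([[np.cos(a),np.sin(a)],[-np.sin(a),np.cos(a)]])
    L=P.copy();L[...,:2]=(P[...,:2]-c)@A.T;L*=1000
    ok&=(L[...,2]>40)&(L[...,2]<90)
    dk=ok&(L[...,2]>60)&(((abs(L[...,0])<75)&(abs(L[...,1])<53))&((abs(L[...,0])>62)|(abs(L[...,1])>35)))
    X=np.c_[L[dk][:,:2],np.ones(dk.sum())];w=np.linalg.lstsq(X,L[dk][:,2],rcond=None)[0]
    h=L[...,2]-(L[...,:2]@w[:2]+w[2])
    print(n,'deck z',round(w[2],1),'n',dk.sum())
    for m,x,y in [('end-',-41,0),('end-L',-41,-22),('end-R',-41,22),('end+',41,0),('end+L',41,-20),('end+R',41,20),('tab',52,12)]:
        k=ok&(abs(L[...,0]-x)<4.5)&(abs(L[...,1]-y)<5)&(h>-6);print(m,k.sum(),round(float(np.median(h[k])),2) if k.any() else None,end='; ')
    print()
fit('wrist',np.array([.530,-.268])); fit('scene',np.array([.530,-.268])); fit('side',np.array([.530,-.268]))
import glob
a=cv2.imread(sorted(glob.glob('pics/zscene*'))[-1])[200:320,130:260];cv2.imwrite('pics/zc.png',cv2.resize(a,None,fx=4,fy=4,interpolation=2))
a=cv2.imread(sorted(glob.glob('pics/zwrist*'))[-1]);cv2.imwrite('pics/zw.png',a)
E
python3 chk.py
```

```text
time_s: 19.1
eef_pos: [0.4746, -0.1478, 0.2266]
ee_rot: [0.09, 0.996, -0.0, 0.001]
ft_force: [1.5, 0.5, 0.0]
width: -0.0003
19.1 [ 0.4746 -0.1478  0.2266] [ 8.99e-02  9.96e-01 -0.00e+00  7.00e-04] [1.5 0.5 0. ] -0.0003
wrist deck z 67.1 n 5969
end- 97 0.17; end-L 91 0.2; end-R 100 0.26; end+ 71 -0.01; end+L 64 0.11; end+R 69 0.23; tab 55 0.02; 
scene deck z 67.9 n 1178
end- 13 0.29; end-L 14 -0.85; end-R 15 -0.5; end+ 14 0.74; end+L 16 0.36; end+R 15 0.47; tab 22 -0.68; 
side deck z 66.9 n 369
end- 3 0.96; end-L 4 0.9; end-R 6 -0.9; end+ 3 -0.67; end+L 4 0.42; end+R 5 0.35; tab 3 0.5;
```

View pics/zw.png

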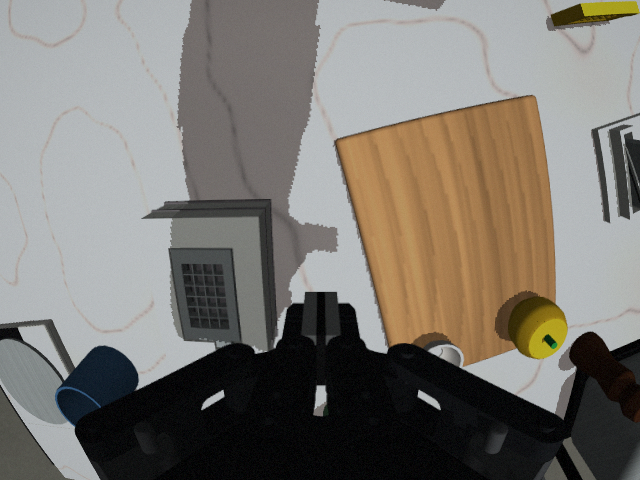

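View pics/zc.png

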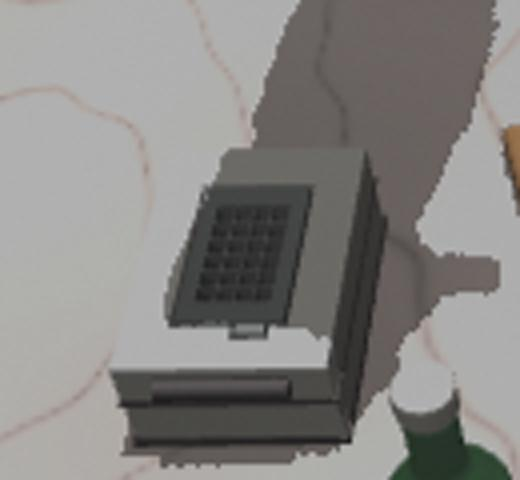

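Flush within ~0.2 mm, but the plain end was pressed while the grid was tilted, so its pad may keep a few tenths. I'll re-press that end.

```bash
python3 -m handwheel '[[[0,0,0,0.8,-1.2,0,0],[0,0,0,0.8,-2.4,0,0],[0,0,0,0.8,-3.6,-1,0],[0,0,0,0.8,-4.5,-2.2,0],[0,0,0,0.75,-4.5,-3.6,0],[0,0,0,0.75,-4.5,-5,0],[0,0,0,0.75,-4.5,-5.9,0],[0,0,0,0.75,-4.5,-6,0]]]'; python3 -m handwheel '[[[0,0,0,0,0,0,0],[0,0,0,0,0,0,0]]]'
```

```text
time_s: 19.92
eef_pos: [0.4926, -0.262, 0.0699]
ee_rot: [0.09, 0.996, 0.001, -0.004]
ft_force: [-0.6, 0.7, -0.3]
width: -0.0001
time_s: 20.08
eef_pos: [0.4963, -0.263, 0.0758]
ee_rot: [0.09, 0.996, -0.0, 0.0]
ft_force: [0.5, -0.4, 0.7]
width: -0.0002
```

```bash
python3 -m handwheel '[[[0,0,0,-0.05,0,-0.15,0],[0,0,0,-0.05,0,-0.3,0],[0,0,0,-0.05,0,-0.4,0],[0,0,0,-0.05,0,-0.42,0],[0,0,0,-0.05,0,-0.42,0]]]'; python3 -m handwheel '[[[0,0,0,0,0,-0.05,0],[0,0,0,0,0,-0.1,0],[0,0,0,0,0,-0.1,0],[0,0,0,0,0,-0.1,0]]]'
```

```text
time_s: 20.5
eef_pos: [0.4951, -0.2626, 0.066]
ee_rot: [0.089, 0.996, -0.001, 0.001]
ft_force: [-2.3, 0.8, 10.9]
width: -0.0
time_s: 20.83
eef_pos: [0.4952, -0.2626, 0.0658]
ee_rot: [0.089, 0.996, -0.001, 0.002]
ft_force: [-10.0, 5.3, 35.5]
width: 0.0002
```

```bash
python3 -m handwheel '[[[0,0,0,0,0,1,0],[0,0,0,0,0,2.5,0],[0,0,0,0,0,4,0],[0,0,0,-0.2,0.8,5,0],[0,0,0,-0.4,1.8,6,0],[0,0,0,-0.6,3,6.5,0],[0,0,0,-0.8,4.5,6.5,0],[0,0,0,-0.8,4.5,6.5,0]]]'; python3 -m handwheel '[[[0,0,0,0,0,0,0],[0,0,0,0,0,0,0]]]'; python3 chk.py
```

```text
time_s: 21.5
eef_pos: [0.4738, -0.1454, 0.2261]
ee_rot: [0.088, 0.996, 0.001, 0.001]
ft_force: [1.1, -0.5, -0.3]
width: -0.0003
time_s: 21.67
eef_pos: [0.4747, -0.1497, 0.2247]
ee_rot: [0.089, 0.996, -0.0, 0.001]
ft_force: [0.2, -0.2, 0.2]
width: -0.0002
21.6667 [ 0.4747 -0.1497  0.2247] [ 8.88e-02  9.96e-01 -3.00e-04  5.00e-04] [ 0.2 -0.2  0.2] -0.0002
wrist deck z 67.1 n 6033
end- 92 -0.02; end-L 95 -0.03; end-R 104 -0.03; end+ 70 0.06; end+L 72 -0.06; end+R 73 0.15; tab 47 -0.01; 
scene deck z 68.0 n 1198
end- 14 0.06; end-L 13 -0.43; end-R 13 -0.33; end+ 14 0.52; end+L 16 0.11; end+R 14 0.17; tab 22 -0.24; 
side deck z 67.0 n 377
end- 3 0.3; end-L 5 -1.25; end-R 5 0.01; end+ 4 0.34; end+L 5 1.56; end+R 5 -1.25; tab 5 0.82;
```

View pics/zw.png

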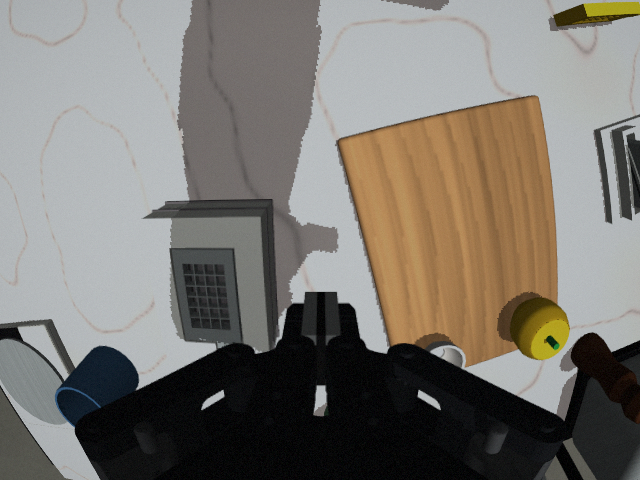

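Both ends are now flush with the deck (0 ± 0.15 mm from the wrist depth) and the robot is clear. Handing in.

```bash
python3 -c "
from bench import robot
print(robot.job_done())"
```

```text
the job is handed in; nothing more can be done
None
```

The dicing grid is in the chopper's recess with its tab in the notch, pressed home at both ends and level with the deck. I handed the job in at about 22 s of the 67 s allowed.

- **On the board:** I took the grid from the rack's +y slot, tilted it and let it down flat on the board, blade face up, and let go. The camera showed it lying flat on its own.
- **In the chopper:** I picked it up again across its long sides, turned it about 21° to match the recess, laid it in and released it. I then pressed each end down with shut fingers.
- **Plain end pressed twice:** the first time it was pressed while the other end was still up, and it then stood about 0.2 mm proud. The second press took it to a hard stop.
- **Forces:** the highest force I read was about 38 N in total (35.5 N downward), with the fingertips on that second press.

**Last checks:** the wrist camera's depth put both ends and the tab within about 0.15 mm of the deck. The scene and side cameras scatter by about ±0.5 mm and ±1.5 mm, so they agree only that roughly. The gripper was clear of everything. The slicer, board items and mug looked untouched wherever they showed in the last pictures, but I did not measure their positions again.

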